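Turn a dilution series round for plating

ROBOT

A 6-joint arm with a two-finger parallel gripper is mounted at the origin on the work surface. World frame = base frame: x ahead of the robot, y to its left, z up, the work surface at z = 0. Lengths are in m, angles in rad, forces in N, time in s.
With the tool pointing down it reaches from about 0.3 to 0.875 m from the base axis. Payload 6.4 kg.
Tool frame: the origin (TCP) lies between the finger pads; the fingertips stand 25 mm ahead of it and the grasp point (between the pads) lies 6 mm ahead of it; z points along the fingers, y is the line along which they close (so a half turn about z gives the same grasp; the last joint's range is limited). The gripper opens to 85 mm and grips with 20 to 120 N. Pads are 22 mm wide; open, the fingers measure 114 mm over their backs; the gripper's body (76 mm by 85 mm) begins 54 mm behind the grasp point. The pads swing forward as they close: fully open they stand 13 mm farther back than shut.
Start: joints at [1.007, 0.181, 1.607, -0, 1.354, -0.206], TCP at [0.201, 0.539, 0.256] pointing down, gripper open.
Joint ranges: [-2.99, 2.99], [-0.89, 2.07], [0.3, 2.58], [-1.14, 4.28], [0, 2.63], [-3.12, 3.12]. Speed limits (rad/s): [2.57, 2.57, 3.01, 3.14, 3.14, 3.14].

INTERFACE

Orientations are given as a unit quaternion [w, x, y, z].
In Python, from bench import ctrl gives the robot as it stands.
- The arm moves only by the tool servo_tool, never from a script. Its argument "series" is text: rows parted by semicolons, each of 7 numbers parted by spaces: the gripper command: -1 is fully open, 1 is shut, values between are in proportion, then the shift along the tool's x, y, z in m, then the turn, a rotation vector about the tool's x, y, z in degrees. A call has 1 to 12 rows; each row is the pose to reach, as a shift and turn from the pose commanded when the call began, along the tool's axes at that moment; what a row does not reach only later rows make up. A row lasts 1/12 s, in which the tool goes at most 41.7 mm and 7.16 degrees, less where a joint would pass 70% of its speed; a pose out of reach is approached as far as the arm can. A call with a gripper value outside its range is refused whole. The fingers move at their own pace and stop on an object; the grip force is fixed at half the most. Time passes only in rows, so rows that repeat a pose let the fingers close. It gives the time, the measured TCP pose, the force, the opening and the grip force at its end, in the units of the state.
- ctrl.get_obs(): the state, without advancing time (a new reading comes with each control period).
- ctrl.camera(name): name is "scene" or "side" or "wrist"; returns a dict with "img" (400x640x3 uint8, red, green, blue), "z_map" (400x640 float32, m along the optical axis (not along the pixel's ray), 0 where there is no reading), "fovy" (degrees; the focal length in pixels is half the picture's height over the tangent of half this angle, whatever the lens; pixels are square), "cx", "cy" (the principal point, pixels), "k1" (the pictures are not rectified: a ray, as slopes to the right and down, at radius r is drawn at 1 + k1 r^2 times it, then the intrinsics apply), "extrinsics" (4x4, takes a point from camera to world coordinates); the wrist camera has in their place "T_tool_cam" (4x4, takes a point from camera to tool coordinates, whose origin is the TCP and whose axes are the flange's). Camera axes: x right, y down, z forward; pixel columns grow to the right and rows downward; lengths in m; the calibration is good to about 2 mm. A picture is of the moment at which its call begins: read the wrist's pose just before it.
- ctrl.hand_in(): hands the job in; it is judged then, once.
The state is a dict: "time_s": time; "q": joint angles; "dq": joint speeds; "joint_efforts": joint torques, N m; "eef_pos": TCP position; "eef_rot": TCP orientation; "wrist_force": force on the tool from outside, world axes, zero at the start; "torque": the same for the moment, N m; "opening": opening from 0.0 (shut) to 1.0 (fully open); "grasp_force": force on a finger pad.
Only numpy, scipy, OpenCV 4.12 (cv2) and the standard library are available. Lean on these libraries where they do the work, as an engineer would, in place of code of your own. Each camera call takes 0.05 s, during which the arm holds its last target. There are 200 camera calls.

TASK

The four sample bottles in the steel rack are a dilution series that will be plated starting from its other end: move them all into the empty white rack in reverse order, one to a compartment, so that the bottle nearest the steel rack's handle ends up farthest from the white rack's handle, the next one next farthest, and so on. Keep the bottles upright, set each one down on the floor of its compartment rather than dropping it, and let go of it. Leave the burner, the blue cap and the lab bottle where they are.

Things in the scene. Friction and masses are not known exactly. Their poses are not given: they have to be found in the camera images.
- bottle_tall: The tall bottle, 110 mm high, with a small cap of 24 mm diameter. Amber glass, white cap; below the cap a plain cylinder of 34 mm diameter, 84 mm high; a short shoulder above, cap from 92 to 110 mm. Origin: centre of its underside, z up; round, yaw means nothing. Starts loose and upright in its insert, up to 4 mm off centre each way. About 120 g.
- bottle_squat: The shortest bottle, 60 mm high, with a flat cap as wide as the bottle (34 mm). Amber glass, white cap; below the cap a plain cylinder of 34 mm diameter, 48 mm high; cap from 48 to 60 mm. Origin: centre of its underside, z up; round, yaw means nothing. Starts loose and upright in its insert, up to 4 mm off centre each way. About 70 g.
- bottle_dropper: The dropper bottle, 96 mm high, with a shoulder and thin pointed dropper cap (18 mm wide at its foot, 8 mm at its tip). Amber glass, white cap; below the cap a plain cylinder of 34 mm diameter, 58 mm high; shoulder to 68, cap to 96 mm. Origin: centre of its underside, z up; round, yaw means nothing. Starts loose and upright in its insert, up to 4 mm off centre each way. About 80 g.
- bottle_wide: The wide-capped bottle, 78 mm high, with an overhanging flat cap of 46 mm diameter. Amber glass, white cap; below the cap a plain cylinder of 34 mm diameter, 66 mm high; cap from 66 to 78 mm, overhanging by 6 mm all round. Origin: centre of its underside, z up; round, yaw means nothing. Starts loose and upright in its insert, up to 4 mm off centre each way. About 90 g.
- insert_tall: Grey square open cup that holds the tall bottle at the start: 60 x 60 mm outside, 54 x 54 inside, 20 high, floor 4 thick. Fixed in one of the steel rack's four places, so it still shows afterwards where this bottle stood. Origin: centre of its underside, 8 mm above the rack's; axes parallel to the rack's.
- insert_squat: Grey square open cup that holds the shortest bottle at the start: 60 x 60 mm outside, 54 x 54 inside, 20 high, floor 4 thick. Fixed in one of the steel rack's four places, so it still shows afterwards where this bottle stood. Origin: centre of its underside, 8 mm above the rack's; axes parallel to the rack's.
- insert_dropper: Grey square open cup that holds the dropper bottle at the start: 60 x 60 mm outside, 54 x 54 inside, 20 high, floor 4 thick. Fixed in one of the steel rack's four places, so it still shows afterwards where this bottle stood. Origin: centre of its underside, 8 mm above the rack's; axes parallel to the rack's.
- insert_wide: Grey square open cup that holds the wide-capped bottle at the start: 60 x 60 mm outside, 54 x 54 inside, 20 high, floor 4 thick. Fixed in one of the steel rack's four places, so it still shows afterwards where this bottle stood. Origin: centre of its underside, 8 mm above the rack's; axes parallel to the rack's.
- steel_rack: Rack the bottles come from: fixed steel plate 76 x 304 x 8 mm carrying the four grey inserts in a row along its y axis, centres at x = 0, y = +93, +31, -31, -93 mm. Origin: middle of the row, on the underside. Its only handle, a black crossbar 66 mm long and 67 high, stands at its +y end (left as seen from the robot) at y = +152 mm.
- white_rack: Rack to fill: fixed white tray, four empty compartments in a row along its y axis, centres at x = 0, y = +93, +31, -31, -93 mm. Each 58 x 57 mm inside with a dark floor 12 mm above the underside; wall tops at 28 mm. Origin: middle of the row, on the underside. Its only handle, a black crossbar 66 mm long and 67 high, stands at its +y end (left as seen from the robot) at y = +152 mm.
- burner: Bystander: gas burner with a round steel foot (84 mm across) and a brass tube, 135 mm high, loose on the bench. Origin: centre of its underside.
- blue_cap: Bystander: blue plastic screw cap, 48 mm across and 26 mm high, lying loose open side up. Origin: centre of its underside.
- lab_bottle: Bystander: clear glass lab bottle with blue cap, 70 mm across and 130 mm high, standing loose. Origin: centre of its underside.
Things that resemble listed ones, but are neither listed nor needed, are in the scene too. Leave any green or purple look-alike of the bottle_tall alone. Leave any turquoise look-alike of the bottle_wide alone.

How it is judged:
By the outcome, as a careful person would: the job done as asked, in the order asked, and still so for the second after the job is handed in, with the robot touching nothing.
It also fails if it takes over 115 s, if anything falls off the work surface, if the arm or the gripper's body presses on something with over 40 N, if the wrist force passes 120 N, or if a joint passes its speed limit or range.

## Working session

There is one attempt and no reset: what is moved stays moved. The work goes in short steps, Python scripts to look and compute and a tool call to move; the robot and the scene stay as the last step left them, time stands still between calls to the robot, and variables do not carry over. Pictures are saved under pics/ and viewed, at most 14 in all, crops included, and the job is handed in when it is done.

Besides the shell and the picture viewer there is one more tool, called after ">>>" by a JSON object that holds its "api" and its "payload". servo_tool: Moves the arm, as the interface text tells. Its arguments: {"type":"object","properties":{"series":{"type":"string"}},"required":["series"]}

```bash
mkdir -p pics; cat > h.py <<'E'
import numpy as np, cv2
from bench import ctrl
def cam(n):
    o=ctrl.get_obs(); c=ctrl.camera(n); 
    if n=="wrist":
        w,x,y,z=o["eef_rot"]; 
        from scipy.spatial.transform import Rotation as R
        T=np.eye(4); T[:3,:3]=R.from_quat([x,y,z,w]).as_matrix(); T[:3,3]=o["eef_pos"]
        c["E"]=T@c["T_tool_cam"]
    else: c["E"]=c["extrinsics"]
    return c
def cloud(c):
    h,w=c["z_map"].shape; f=h/2/np.tan(np.radians(c["fovy"])/2)
    u,v=np.meshgrid(np.arange(w),np.arange(h))
    K=np.array([[f,0,c["cx"]],[0,f,c["cy"]],[0,0,1.]])
    p=cv2.undistortPoints(np.stack([u,v],-1).reshape(-1,1,2).astype(float),K,np.array([c["k1"],0,0,0.])).reshape(h,w,2)
    z=c["z_map"]; P=np.stack([p[...,0]*z,p[...,1]*z,z],-1)
    W=P@c["E"][:3,:3].T+c["E"][:3,3]; W[z==0]=np.nan
    return W
def save(c,name): cv2.imwrite("pics/"+name,c["img"][...,::-1])
E
python3 - <<'E'
from h import *
o=ctrl.get_obs(); print(o)
for n in("scene","side"):
    c=cam(n); save(c,n+"1.png"); np.save(n+".npy",cloud(c)); print(n,c["E"].round(3).tolist(),c["fovy"],c["k1"])
E
```

```text
{'time_s': 0.0, 'q': array([ 1.00672642e+00,  1.81550216e-01,  1.60802394e+00, -1.79188753e-05,
        1.35380997e+00, -2.06320742e-01]), 'dq': array([ 2.80857151e-04, -1.33045797e-05, -8.71935453e-04,  9.75721351e-04,
       -7.99931536e-04,  9.73352884e-05]), 'joint_efforts': array([ 1.14994331e-03, -4.44867110e+01, -3.51338089e+01, -1.58944144e-04,
        9.37525911e-03,  3.46009642e-06]), 'eef_pos': array([0.20106065, 0.53814492, 0.25537126]), 'eef_rot': array([-3.28458515e-04,  1.77920248e-01,  9.84044503e-01, -8.33390697e-04]), 'wrist_force': array([-1.19309046e-04, -1.00790541e-01, -1.70066744e-01]), 'torque': array([-0.04540462,  0.02773434,  0.00624923]), 'grasp_force': 0.0, 'opening': 0.9993553382285932}
scene [[-0.347, 0.778, -0.524, 1.299], [0.938, 0.297, -0.18, 0.259], [0.016, -0.554, -0.833, 1.18], [0.0, 0.0, 0.0, 1.0]] 43.55520725410466 -0.011188786713815442
side [[0.822, -0.321, 0.47, -0.043], [-0.569, -0.445, 0.691, -0.956], [-0.013, -0.836, -0.548, 0.774], [0.0, 0.0, 0.0, 1.0]] 46.39333038500935 -0.12778322854325683
```

View pics/scene1.png

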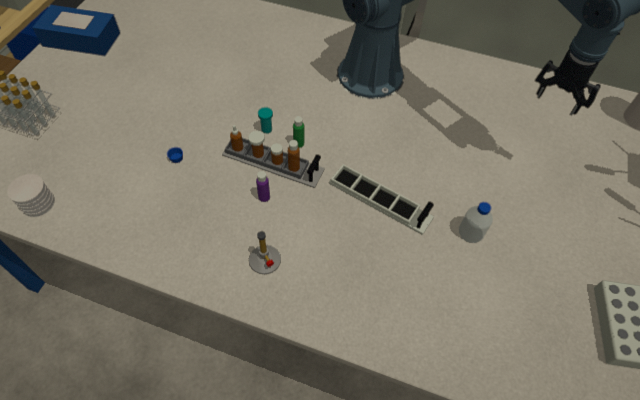

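View pics/side1.png

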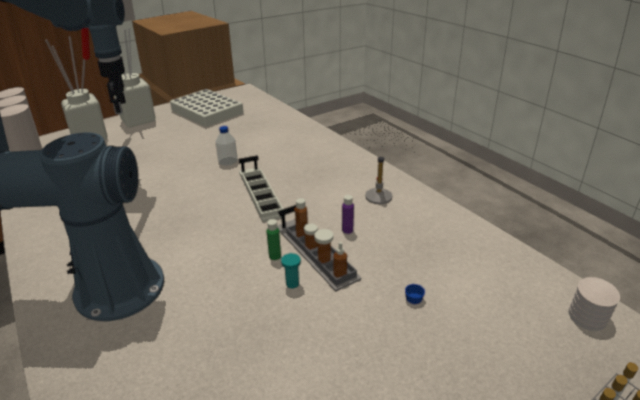

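Scene view: the steel rack runs from the dropper at (237,140) through wide (257,146) and squat (277,153) to tall (293,155), with its handle at (315,167). The white rack runs from (345,178) to (405,208), with its handle at (425,213). Decoys are near: turquoise (265,120), green (298,132) and purple (263,187).

```bash
python3 - <<'E'
from h import *
W=np.load("scene.npy")
px=dict(drop=(237,131),wide=(257,136),squat=(277,148),tall=(294,144),sh=(315,158),wh=(427,205),c1=(346,178),c2=(366,188),c3=(384,198),c4=(404,209),turq=(265,112),green=(298,121),purple=(263,177))
for k,(u,v) in px.items(): print(k,W[v,u].round(3))
S=np.load("side.npy")
for k,(u,v) in dict(drop=(340,250),wide=(324,236),squat=(311,228),tall=(301,204),green=(272,225),turq=(291,260),purple=(348,200)).items(): print(k,S[v,u].round(3))
a=np.load("scene.npy")
c=cv2.imread("pics/scene1.png")[90:250,210:450]; cv2.imwrite("pics/crop1.png",cv2.resize(c,None,fx=3.3,fy=3.3,interpolation=cv2.INTER_CUBIC))
E
```

```text
drop [ 0.464 -0.267  0.088]
wide [ 0.461 -0.206  0.088]
squat [ 0.469 -0.141  0.072]
tall [ 0.479 -0.084  0.125]
sh [ 0.462 -0.028  0.068]
wh [0.503 0.306 0.067]
c1 [0.457 0.067 0.013]
c2 [0.47  0.131 0.013]
c3 [0.483 0.189 0.01 ]
c4 [0.499 0.251 0.011]
turq [ 0.356 -0.227  0.076]
green [ 0.382 -0.11   0.108]
purple [ 0.601 -0.124  0.108]
drop [ 0.462 -0.281  0.091]
wide [ 0.464 -0.214  0.089]
squat [ 0.469 -0.148  0.072]
tall [ 0.468 -0.105  0.122]
green [ 0.371 -0.125  0.109]
turq [ 0.357 -0.234  0.08 ]
purple [ 0.589 -0.144  0.109]
```

View pics/crop1.png

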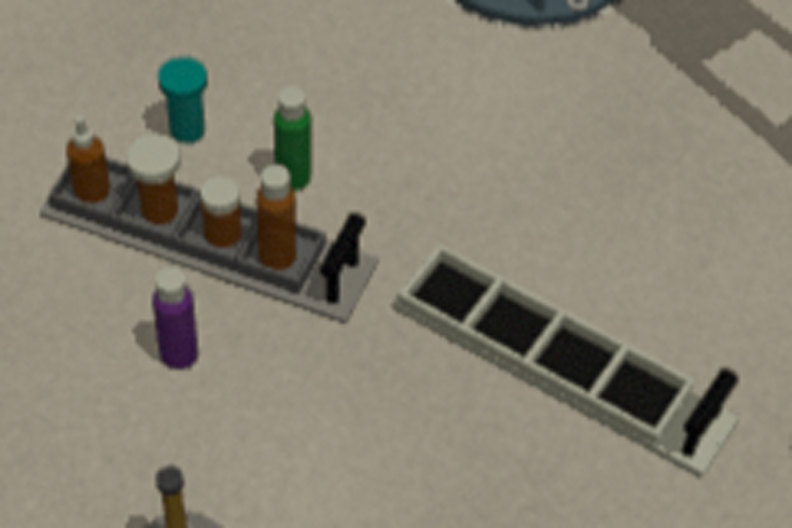

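```bash
cat >> h.py <<'E'
from scipy.spatial.transform import Rotation as Ro
def go(x,y,z,yaw):
    """tool-frame shift (m) and rotvec (deg) to a down pose at x,y,z with tool y at world angle yaw (deg)"""
    o=ctrl.get_obs(); w,a,b,c=o["eef_rot"]; R=Ro.from_quat([a,b,c,w])
    ty=np.array([np.cos(np.radians(yaw)),np.sin(np.radians(yaw)),0]); tz=np.array([0,0,-1.])
    T=Ro.from_matrix(np.stack([np.cross(ty,tz),ty,tz],1))
    d=R.inv().apply(np.array([x,y,z])-o["eef_pos"]); r=np.degrees((R.inv()*T).as_rotvec())
    print("go",d.round(4),r.round(2))
E
python3 - <<'E'
from h import *
c=cam("wrist"); print(c["T_tool_cam"].round(3).tolist(),c["fovy"])
go(0.40,0.19,0.33,22); go(.42,.10,.33,14)
E
```

```text
[[-0.001, -0.966, -0.257, 0.066], [1.0, -0.001, -0.002, -0.0], [0.002, -0.257, 0.966, -0.117], [0.0, 0.0, 0.0, 1.0]] 71.24731533894798
go [-0.3082 -0.2567 -0.0742] [-8.00e-02  2.00e-02  4.75e+01]
go [-0.3585 -0.334  -0.0741] [-8.00e-02  2.00e-02  5.55e+01]
```

```bash
python3 - <<'E'
from h import *
go(0.43,0.0,0.38,0)
E
```

```text
go [-0.4028 -0.4242 -0.124 ] [-8.00e-02  3.00e-02  6.95e+01]
```

>>> {"api": "servo_tool", "payload": {"series": "-1 -0.36 -0.39 -0.124 0 0 65;-1 -0.403 -0.424 -0.124 0 0 69.5;-1 -0.403 -0.424 -0.124 0 0 69.5;-1 -0.403 -0.424 -0.124 0 0 69.5;-1 -0.403 -0.424 -0.124 0 0 69.5;-1 -0.403 -0.424 -0.124 0 0 69.5;-1 -0.403 -0.424 -0.124 0 0 69.5;-1 -0.403 -0.424 -0.124 0 0 69.5;-1 -0.403 -0.424 -0.124 0 0 69.5;-1 -0.403 -0.424 -0.124 0 0 69.5;-1 -0.403 -0.424 -0.124 0 0 69.5;-1 -0.403 -0.424 -0.124 0 0 69.5"}}

```text
time_s: 1.15
eef_pos: [0.3928, 0.0866, 0.3606]
eef_rot: [0.0, 0.707, 0.707, 0.0]
wrist_force: [2.1, -0.4, -0.0]
opening: 1.003
grasp_force: 0.0
```

```bash
python3 - <<'E'
from h import *
go(0.43,0.0,0.38,0)
E
```

```text
go [-0.0866  0.0372 -0.0193] [ 0.04 -0.   -0.02]
```

>>> {"api": "servo_tool", "payload": {"series": "-1 -0.07 0.03 -0.015 0 0 0;-1 -0.07 0.03 -0.015 0 0 0;-1 -0.07 0.03 -0.015 0 0 0;-1 -0.07 0.03 -0.015 0 0 0;-1 -0.07 0.03 -0.015 0 0 0"}}

```text
time_s: 1.57
eef_pos: [0.4223, 0.0187, 0.3746]
eef_rot: [-0.001, 0.707, 0.707, -0.0]
wrist_force: [0.1, 0.6, 0.4]
opening: 1.001
grasp_force: 0.0
```

```bash
python3 - <<'E'
from h import *
c=cam("wrist"); save(c,"w1.png"); np.save("w1.npy",cloud(c)); o=ctrl.get_obs(); print(o["eef_pos"],o["q"].round(3),np.abs(o["dq"]).max())
E
```

```text
[0.42220638 0.01930386 0.37460796] [-0.237 -0.256  1.794  0.     1.604 -0.238] 0.02009272630841263
```

View pics/w1.png

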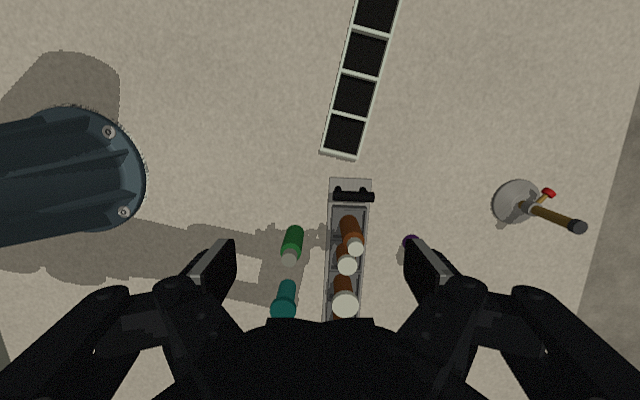

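Wrist view: the white rack compartments show at (344,134), (354,94), (365,53) and (377,12). The tall cap is at (355,247), squat cap at (347,265) and wide cap at (345,303).

```bash
python3 - <<'E'
from h import *
W=np.load("w1.npy"); 
for n,(u,v) in dict(c1=(344,134),c2=(354,94),c3=(365,53),tallcap=(355,246),squat=(347,264),wide=(345,303),handle=(352,192)).items(): print(n,W[v,u].round(4))
img=cv2.imread("pics/w1.png"); m=((img.max(2)<55)&(abs(W[...,2]-.012)<.008)).astype(np.uint8); m[200:]=0
n,l,s,ce=cv2.connectedComponentsWithStats(m)
for i in range(1,n):
    if s[i,4]>150:
        P=W[l==i]; r=cv2.minAreaRect((P[:,:2]*1000).astype(np.float32)); print(s[i],P.mean(0).round(4),r)
# caps (white, by height)
for nm,(u,v),z in (("tall",(355,246),.122),("squat",(347,264),.072),("wide",(345,303),.09)):
    m=(abs(W[...,2]-W[v,u,2])<.006)&(np.hypot(W[...,0]-W[v,u,0],W[...,1]-W[v,u,1])<.03)&(img.min(2)>90)
    P=W[m]; print(nm,len(P),P.min(0).round(4),P.max(0).round(4),((P.min(0)+P.max(0))/2).round(4))
# handle
m=(abs(W[...,2]-.063)<.008)&(np.hypot(W[...,0]-.46,W[...,1]+.03)<.05)&(img.max(2)<60); P=W[m]; print("h",len(P),P.mean(0).round(4),cv2.minAreaRect((P[:,:2]*1000).astype(np.float32)))
E
```

```text
c1 [0.4612 0.0652 0.014 ]
c2 [0.4764 0.1284 0.0107]
c3 [0.4918 0.1888 0.011 ]
tallcap [ 0.4713 -0.0879  0.1217]
squat [ 0.4658 -0.1439  0.0711]
wide [ 0.4621 -0.205   0.0901]
handle [ 0.4719 -0.0229  0.061 ]
[ 354    0   44   33 1088] [0.5056 0.2426 0.0111] ((504.7259521484375, 245.3562469482422), (45.002769470214844, 56.53728485107422), 77.09034729003906)
[ 343   31   44   46 1338] [0.4904 0.1875 0.0116] ((490.3504943847656, 186.9616241455078), (53.20712661743164, 56.64655685424805), 76.44529724121094)
[ 333   73   42   44 1260] [0.4755 0.1263 0.0117] ((475.53271484375, 125.72471618652344), (54.8570556640625, 56.78780746459961), 76.35356140136719)
[ 83 114  28  34 173] [0.045  0.0697 0.0165] ((43.999603271484375, 69.34649658203125), (22.148143768310547, 59.69417190551758), 29.918752670288086)
[ 324  114   41   41 1145] [0.4606 0.0653 0.0117] ((460.6783447265625, 64.67988586425781), (55.803226470947266, 56.752235412597656), 76.36016845703125)
[118 129  27  71 189] [0.1023 0.0107 0.0078] ((99.09424591064453, 13.602031707763672), (20.286991119384766, 124.71846008300781), 8.208521842956543)
tall 205 [ 0.4612 -0.104   0.1157] [ 0.4832 -0.0812  0.1236] [ 0.4722 -0.0926  0.1197]
squat 297 [ 0.4492 -0.1646  0.0669] [ 0.4826 -0.1302  0.0733] [ 0.4659 -0.1474  0.0701]
wide 528 [ 0.4406 -0.2333  0.085 ] [ 0.4842 -0.188   0.0919] [ 0.4624 -0.2107  0.0884]
h 431 [ 0.4731 -0.0301  0.0643] ((473.4565124511719, -50.93080520629883), (58.06494903564453, 65.09032440185547), 88.63592529296875)
```

>>> {"api": "servo_tool", "payload": {"series": "-1 -0.111 0.05 0.17 0 0 0;-1 -0.111 0.05 0.17 0 0 0;-1 -0.111 0.05 0.17 0 0 0;-1 -0.111 0.05 0.17 0 0 0;-1 -0.111 0.05 0.17 0 0 0;-1 -0.111 0.05 0.17 0 0 0;-1 -0.111 0.05 0.2 0 0 0;-1 -0.111 0.05 0.23 0 0 0;-1 -0.111 0.05 0.26 0 0 0;-1 -0.111 0.05 0.28 0 0 0;-1 -0.111 0.05 0.289 0 0 0;-1 -0.111 0.05 0.289 0 0 0"}}

```text
time_s: 2.62
eef_pos: [0.4714, -0.0904, 0.0847]
eef_rot: [-0.002, 0.706, 0.708, -0.001]
wrist_force: [-1.2, -0.6, -0.5]
opening: 0.999
grasp_force: 0.0
```

```bash
python3 - <<'E'
from h import *
o=ctrl.get_obs(); print(o["eef_pos"],o["q"].round(2)); go(.472,-.0926,.086,0)
c=cam("wrist"); save(c,"w2.png")
E
```

```text
[ 0.47139834 -0.09043121  0.08466781] [-0.44  0.21  1.96  0.    0.97 -0.44]
go [-0.0022  0.0006 -0.0013] [-0.2  -0.1   0.12]
```

View pics/w2.png

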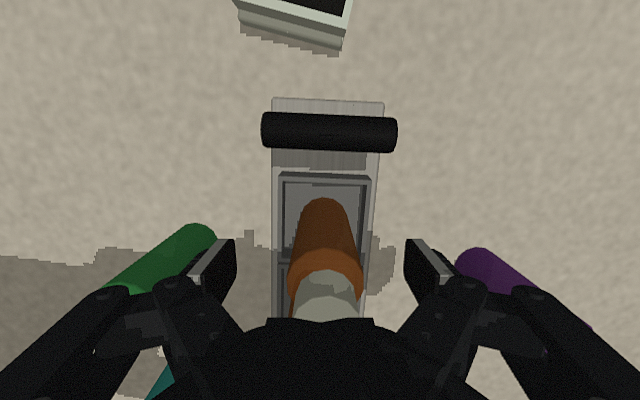

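The tall bottle is centred between the fingers, at column 325 with the pads at 225 and 415. I'll close now.

>>> {"api": "servo_tool", "payload": {"series": "1 0 0 0 0 0 0;1 0 0 0 0 0 0;1 0 0 0 0 0 0;1 0 0 0 0 0 0;1 0 0 0 0 0 0;1 0 0 0 0 0 0;1 0 0 0 0 0 0;1 0 0 0 0 0 0;1 0 0 -0.03 0 0 0;1 0 0 -0.06 0 0 0;1 0 0 -0.09 0 0 0;1 0 0 -0.12 0 0 0"}}

```text
time_s: 3.67
eef_pos: [0.4723, -0.0924, 0.2074]
eef_rot: [-0.0, 0.707, 0.707, -0.0]
wrist_force: [1.1, -0.1, -1.6]
opening: 0.375
grasp_force: 60.0
```

```bash
python3 - <<'E'
from h import *
go(.4605,.0648,.21,-13.6)
E
```

```text
go [ 0.1572 -0.0118 -0.0026] [-3.000e-02 -1.000e-02  1.359e+01]
```

>>> {"api": "servo_tool", "payload": {"series": "1 0.157 -0.012 0 0 0 13.6;1 0.157 -0.012 0 0 0 13.6;1 0.157 -0.012 0 0 0 13.6;1 0.157 -0.012 0 0 0 13.6;1 0.157 -0.012 0 0 0 13.6;1 0.157 -0.012 0 0 0 13.6;1 0.157 -0.012 0.03 0 0 13.6;1 0.157 -0.012 0.06 0 0 13.6;1 0.157 -0.012 0.09 0 0 13.6;1 0.157 -0.012 0.11 0 0 13.6;1 0.157 -0.012 0.115 0 0 13.6;1 0.157 -0.012 0.115 0 0 13.6"}}

```text
time_s: 4.67
eef_pos: [0.4596, 0.0635, 0.0897]
eef_rot: [-0.001, 0.786, 0.618, -0.001]
wrist_force: [0.6, -0.6, -1.0]
opening: 0.38
grasp_force: 60.0
```

```bash
python3 - <<'E'
from h import *
go(.4605,.0648,.0864,-13.6); print(ctrl.get_obs()["wrist_force"])
c=cam("wrist"); save(c,"w3.png")
E
```

```text
go [0.0015 0.0006 0.0033] [-0.22  0.04 -0.09]
[ 0.55146964 -0.61676347 -0.96367809]
```

View pics/w3.png

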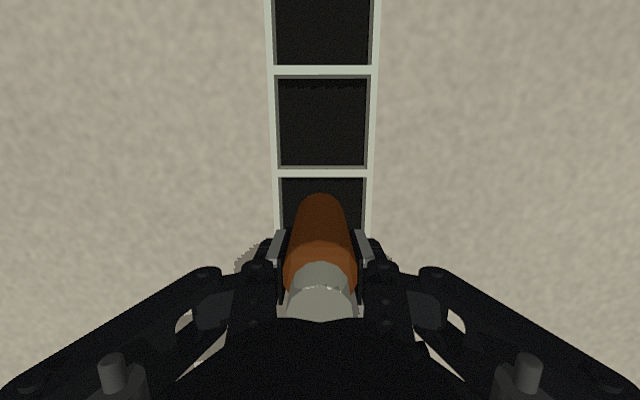

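The bottle hangs centred in the last compartment, at column 320. I'll lower it gently until it touches.

>>> {"api": "servo_tool", "payload": {"series": "1 0.001 0 0.002 0 0 0;1 0.001 0 0.003 0 0 0;1 0.001 0 0.004 0 0 0;1 0.001 0 0.004 0 0 0"}}

```text
time_s: 5.05
eef_pos: [0.4615, 0.0654, 0.0879]
eef_rot: [0.001, 0.786, 0.618, 0.001]
wrist_force: [-0.5, 0.6, -0.9]
opening: 0.383
grasp_force: 60.0
```

>>> {"api": "servo_tool", "payload": {"series": "1 0 0 0.001 0 0 0;1 0 0 0.002 0 0 0;1 0 0 0.003 0 0 0;1 0 0 0.003 0 0 0"}}

```text
time_s: 5.38
eef_pos: [0.4619, 0.0655, 0.0872]
eef_rot: [0.0, 0.786, 0.619, 0.0]
wrist_force: [-10.6, 0.7, 29.5]
opening: 0.378
grasp_force: 63.5
```

>>> {"api": "servo_tool", "payload": {"series": "1 0 0 -0.002 0 0 0;1 0 0 -0.002 0 0 0;-0.2 0 0 -0.002 0 0 0;0 0 0 -0.002 0 0 0;-1 0 0 -0.002 0 0 0;-1 0 0 -0.002 0 0 0;-1 0 0 -0.002 0 0 0;-1 0 0 -0.03 0 0 0;-1 0 0 -0.06 0 0 0;-1 0 0 -0.1 0 0 0;-1 0 0 -0.14 0 0 0;-1 0 0 -0.16 0 0 0"}}

```text
time_s: 6.38
eef_pos: [0.4627, 0.0654, 0.2489]
eef_rot: [0.002, 0.786, 0.618, 0.002]
wrist_force: [0.9, 0.3, 0.2]
opening: 1.003
grasp_force: 0.0
```

```bash
python3 - <<'E'
from h import *
go(.466,-.1474,.24,0);go(.466,-.1474,.06,0)
c=cam("scene"); W=cloud(c); save(c,"s2.png")
for p in ((.4605,.0648),(.466,-.147)):
  m=(np.hypot(W[...,0]-p[0],W[...,1]-p[1])<.03)&(W[...,2]>.06)&(W[...,2]<.13); P=W[m]; print(len(P),P.max(0),np.median(P,0))
  t=P[P[:,2]>P[:,2].max()-.006]; print((t.min(0)+t.max(0))/2)
E
```

```text
go [-0.206   0.0532  0.0091] [  0.35  -0.   -13.59]
go [-0.2062  0.0521  0.1891] [  0.35  -0.   -13.59]
219 [0.48067335 0.08607627 0.12464857] [0.47151849 0.0708993  0.09938347]
[0.4613577  0.06893628 0.12166099]
111 [ 0.48814765 -0.12691674  0.07692746] [ 0.46992742 -0.14241011  0.07060511]
[ 0.47087379 -0.1425632   0.07396896]
```

>>> {"api": "servo_tool", "payload": {"series": "-1 -0.206 0.052 0.01 0 0 -13.6;-1 -0.206 0.052 0.01 0 0 -13.6;-1 -0.206 0.052 0.01 0 0 -13.6;-1 -0.206 0.052 0.01 0 0 -13.6;-1 -0.206 0.052 0.01 0 0 -13.6;-1 -0.206 0.052 0.04 0 0 -13.6;-1 -0.206 0.052 0.08 0 0 -13.6;-1 -0.206 0.052 0.12 0 0 -13.6;-1 -0.206 0.052 0.15 0 0 -13.6;-1 -0.206 0.052 0.17 0 0 -13.6;-1 -0.206 0.052 0.185 0 0 -13.6;-1 -0.206 0.052 0.189 0 0 -13.6"}}

```text
time_s: 7.43
eef_pos: [0.4608, -0.1457, 0.0518]
eef_rot: [-0.003, 0.707, 0.707, -0.001]
wrist_force: [-0.1, 0.3, -1.0]
opening: 0.998
grasp_force: 0.0
```

```bash
python3 - <<'E'
from h import *
go(.466,-.1474,.06,0)
c=cam("wrist"); save(c,"w4.png")
E
```

```text
go [-0.0016  0.0052 -0.0082] [-0.3  -0.18 -0.02]
```

View pics/w4.png

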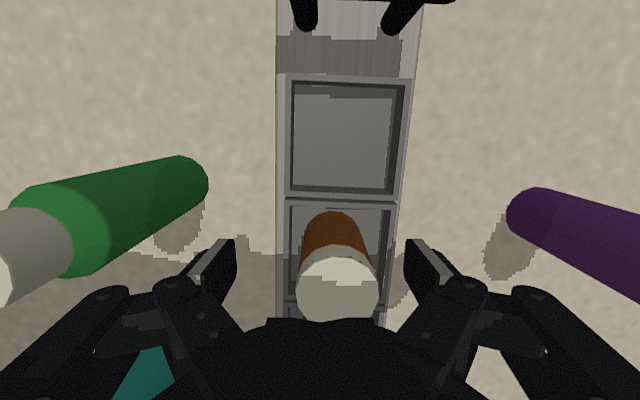

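The squat cap is at column 337, slightly right of the pad centre at 320. I'll shift +4 mm in y, rise 6 mm, then close and lift.

>>> {"api": "servo_tool", "payload": {"series": "-1 -0.001 0.004 -0.006 0 0 0;-1 -0.001 0.004 -0.006 0 0 0;1 -0.001 0.004 -0.006 0 0 0;1 -0.001 0.004 -0.006 0 0 0;1 -0.001 0.004 -0.006 0 0 0;1 -0.001 0.004 -0.006 0 0 0;1 -0.001 0.004 -0.006 0 0 0;1 -0.001 0.004 -0.006 0 0 0;1 -0.001 0.004 -0.006 0 0 0;1 -0.001 0.004 -0.006 0 0 0;1 -0.001 0.004 -0.006 0 0 0"}}

```text
time_s: 8.4
eef_pos: [0.4674, -0.1481, 0.0616]
eef_rot: [0.0, 0.707, 0.707, 0.0]
wrist_force: [-0.9, 0.3, 6.5]
opening: 0.378
grasp_force: 59.1
```

>>> {"api": "servo_tool", "payload": {"series": "1 0 0 -0.03 0 0 0;1 0 0 -0.06 0 0 0;1 0 0 -0.09 0 0 0;1 0 0 -0.12 0 0 0;1 0 0 -0.15 0 0 0;1 0 0 -0.16 0 0 0;1 0 0 -0.16 0 0 0;1 0 0 -0.16 0 0 0"}}

```text
time_s: 9.07
eef_pos: [0.4667, -0.1478, 0.2203]
eef_rot: [-0.0, 0.707, 0.707, -0.0]
wrist_force: [-0.5, -0.1, -1.6]
opening: 0.384
grasp_force: 59.7
```

```bash
python3 - <<'E'
from h import *
go(.4755,.126,.22,-13.6)
E
```

```text
go [0.2738 0.0088 0.0004] [-2.00e-02 -1.00e-02  1.36e+01]
```

>>> {"api": "servo_tool", "payload": {"series": "1 0.274 0.009 0 0 0 13.6;1 0.274 0.009 0 0 0 13.6;1 0.274 0.009 0 0 0 13.6;1 0.274 0.009 0 0 0 13.6;1 0.274 0.009 0 0 0 13.6;1 0.274 0.009 0 0 0 13.6;1 0.274 0.009 0 0 0 13.6;1 0.274 0.009 0 0 0 13.6;1 0.274 0.009 0 0 0 13.6;1 0.274 0.009 0.04 0 0 13.6;1 0.274 0.009 0.08 0 0 13.6;1 0.274 0.009 0.1 0 0 13.6"}}

```text
time_s: 10.07
eef_pos: [0.4725, 0.1248, 0.1156]
eef_rot: [-0.002, 0.786, 0.618, -0.003]
wrist_force: [-0.1, -0.3, -1.5]
opening: 0.379
grasp_force: 59.7
```

>>> {"api": "servo_tool", "payload": {"series": "1 0 0 0.025 0 0 0;1 0 0 0.045 0 0 0;1 0 0 0.053 0 0 0;1 0 0 0.055 0 0 0;1 0 0 0.055 0 0 0;1 0 0 0.055 0 0 0"}}

```text
time_s: 10.57
eef_pos: [0.4768, 0.1256, 0.0668]
eef_rot: [0.0, 0.786, 0.618, 0.0]
wrist_force: [0.6, 1.2, -0.6]
opening: 0.377
grasp_force: 59.7
```

```bash
python3 - <<'E'
from h import *
go(.4755,.126,.0615,-13.6)
c=cam("wrist"); save(c,"w5.png")
E
```

```text
go [ 0.0001 -0.0013  0.0053] [ 0.06 -0.01 -0.04]
```

View pics/w5.png

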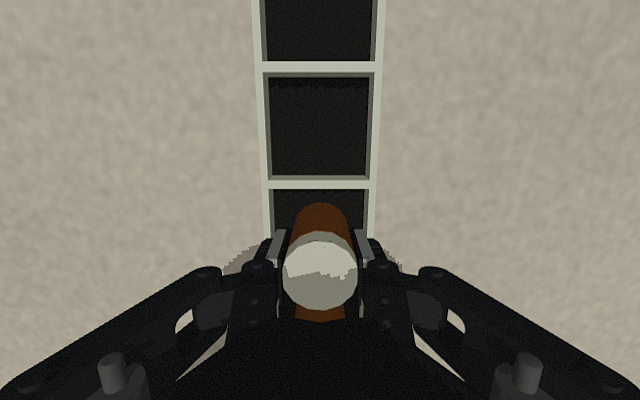

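The squat bottle is centred at column 320 in the second compartment, with the placed tall bottle behind it. I'll lower it to the floor.

>>> {"api": "servo_tool", "payload": {"series": "1 0 0 0.002 0 0 0;1 0 0 0.004 0 0 0;1 0 0 0.005 0 0 0;1 0 0 0.006 0 0 0;1 0 0 0.006 0 0 0"}}

```text
time_s: 11.03
eef_pos: [0.4767, 0.1262, 0.0616]
eef_rot: [0.0, 0.786, 0.619, 0.0]
wrist_force: [-4.0, -1.1, 11.6]
opening: 0.372
grasp_force: 60.1
```

>>> {"api": "servo_tool", "payload": {"series": "1 0 0 -0.001 0 0 0;-0.2 0 0 -0.001 0 0 0;0 0 0 -0.001 0 0 0;-1 0 0 -0.001 0 0 0;-1 0 0 -0.001 0 0 0;-1 0 0 -0.001 0 0 0;-1 0 0 -0.03 0 0 0;-1 0 0 -0.06 0 0 0;-1 0 0 -0.1 0 0 0;-1 0 0 -0.14 0 0 0;-1 0 0 -0.18 0 0 0;-1 0 0 -0.19 0 0 0"}}

```text
time_s: 12.03
eef_pos: [0.4791, 0.1262, 0.2571]
eef_rot: [0.003, 0.786, 0.618, 0.004]
wrist_force: [1.6, 0.4, 0.5]
opening: 1.0
grasp_force: 0.0
```

```bash
python3 - <<'E'
from h import *
go(.463,-.2107,.23,0)
E
```

```text
go [-0.3313  0.0632  0.0269] [  0.61  -0.08 -13.59]
```

>>> {"api": "servo_tool", "payload": {"series": "-1 -0.331 0.065 0.02 0 0 -13.6;-1 -0.331 0.065 0.02 0 0 -13.6;-1 -0.331 0.065 0.02 0 0 -13.6;-1 -0.331 0.065 0.02 0 0 -13.6;-1 -0.331 0.065 0.02 0 0 -13.6;-1 -0.331 0.065 0.02 0 0 -13.6;-1 -0.331 0.065 0.02 0 0 -13.6;-1 -0.331 0.065 0.02 0 0 -13.6;-1 -0.331 0.065 0.06 0 0 -13.6;-1 -0.331 0.065 0.08 0 0 -13.6;-1 -0.331 0.065 0.09 0 0 -13.6;-1 -0.331 0.065 0.09 0 0 -13.6"}}

```text
time_s: 13.03
eef_pos: [0.4595, -0.2097, 0.1571]
eef_rot: [-0.003, 0.707, 0.707, -0.0]
wrist_force: [-0.7, 0.1, 0.7]
opening: 1.003
grasp_force: 0.0
```

```bash
python3 - <<'E'
from h import *
go(.463,-.2107,.09,0)
c=cam("wrist"); save(c,"w6.png"); W=cloud(c)
P=W[(W[...,2]>.084)&(W[...,2]<.095)&(np.hypot(W[...,0]-.463,W[...,1]+.21)<.04)]; print(len(P),P.min(0),P.max(0))
E
```

```text
go [-0.0012  0.0038  0.067 ] [-0.28 -0.23 -0.04]
3182 [ 0.44050423 -0.23353067  0.08401268] [ 0.48566242 -0.18776112  0.09157108]
```

View pics/w6.png

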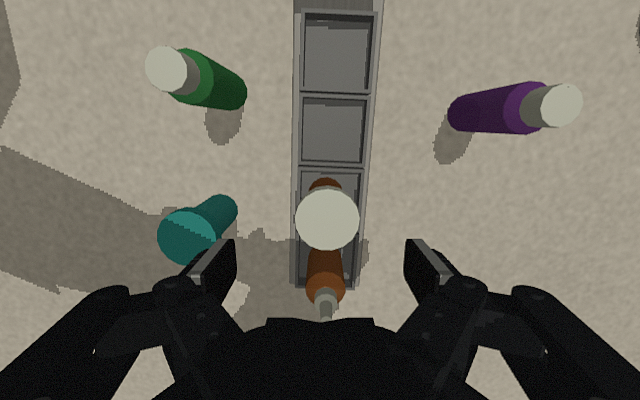

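The wide cap is at (327,220), which puts its centre at (0.463,-0.2107). The dropper is behind it at (325,290), and the turquoise decoy clears the left finger.

>>> {"api": "servo_tool", "payload": {"series": "-1 -0.001 0.001 0.03 0 0 0;-1 -0.001 0.001 0.055 0 0 0;-1 -0.001 0.001 0.07 0 0 0;-1 -0.001 0.001 0.07 0 0 0;-1 -0.001 0.001 0.07 0 0 0"}}

```text
time_s: 13.5
eef_pos: [0.4632, -0.2116, 0.0912]
eef_rot: [0.0, 0.707, 0.708, 0.0]
wrist_force: [-0.1, 0.6, 0.5]
opening: 1.004
grasp_force: 0.0
```

>>> {"api": "servo_tool", "payload": {"series": "1 0 0 0 0 0 0;1 0 0 0 0 0 0;1 0 0 0 0 0 0;1 0 0 0 0 0 0;1 0 0 0 0 0 0;1 0 0 0 0 0 0;1 0 0 0 0 0 0;1 0 0 0 0 0 0"}}

```text
time_s: 14.17
eef_pos: [0.4634, -0.2128, 0.092]
eef_rot: [0.001, 0.707, 0.707, 0.0]
wrist_force: [-1.1, 1.9, 7.7]
opening: 0.514
grasp_force: 60.1
```

>>> {"api": "servo_tool", "payload": {"series": "1 0 0 -0.03 0 0 0;1 0 0 -0.06 0 0 0;1 0 0 -0.09 0 0 0;1 0 0 -0.12 0 0 0;1 0 0 -0.15 0 0 0;1 0 0 -0.16 0 0 0;1 0 0 -0.16 0 0 0;1 0 0 -0.16 0 0 0"}}

```text
time_s: 14.83
eef_pos: [0.4623, -0.2119, 0.2498]
eef_rot: [0.0, 0.707, 0.707, 0.0]
wrist_force: [0.0, -0.1, -2.1]
opening: 0.516
grasp_force: 61.6
```

```bash
python3 - <<'E'
from h import *
go(.4903,.187,.252,-13.6)
E
```

```text
go [ 0.3989  0.028  -0.0023] [2.00e-02 1.00e-02 1.36e+01]
```

>>> {"api": "servo_tool", "payload": {"series": "1 0.399 0.028 0 0 0 13.6;1 0.399 0.028 0 0 0 13.6;1 0.399 0.028 0 0 0 13.6;1 0.399 0.028 0 0 0 13.6;1 0.399 0.028 0 0 0 13.6;1 0.399 0.028 0 0 0 13.6;1 0.399 0.028 0 0 0 13.6;1 0.399 0.028 0 0 0 13.6;1 0.399 0.028 0 0 0 13.6;1 0.399 0.028 0 0 0 13.6;1 0.399 0.028 0 0 0 13.6;1 0.399 0.028 0 0 0 13.6"}}

```text
time_s: 15.83
eef_pos: [0.4887, 0.1884, 0.2472]
eef_rot: [-0.001, 0.785, 0.62, -0.002]
wrist_force: [-1.0, -0.4, -0.8]
opening: 0.511
grasp_force: 61.5
```

>>> {"api": "servo_tool", "payload": {"series": "1 0 0 0.035 0 0 0;1 0 0 0.07 0 0 0;1 0 0 0.105 0 0 0;1 0 0 0.135 0 0 0;1 0 0 0.148 0 0 0;1 0 0 0.152 0 0 0;1 0 0 0.152 0 0 0;1 0 0 0.152 0 0 0"}}

```text
time_s: 16.5
eef_pos: [0.4907, 0.1862, 0.0983]
eef_rot: [0.0, 0.786, 0.618, -0.0]
wrist_force: [-0.2, -0.2, -0.4]
opening: 0.519
grasp_force: 61.5
```

```bash
python3 - <<'E'
from h import *
go(.4903,.187,.092,-13.6)
c=cam("wrist"); save(c,"w7.png")
E
```

```text
go [ 0.0006 -0.0006  0.0063] [-0.    0.01 -0.07]
```

View pics/w7.png

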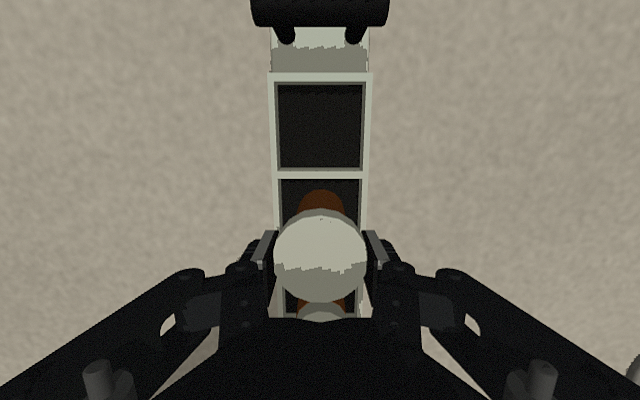

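The wide bottle is upright and centred in the third compartment, with the cap at (320,255). The last compartment and the handle are ahead of it.

>>> {"api": "servo_tool", "payload": {"series": "1 0 0 0.002 0 0 0;1 0 0 0.004 0 0 0;1 0 0 0.006 0 0 0;1 0 0 0.007 0 0 0;1 0 0 0.007 0 0 0"}}

```text
time_s: 16.97
eef_pos: [0.491, 0.1873, 0.092]
eef_rot: [0.0, 0.786, 0.618, 0.001]
wrist_force: [-0.9, 0.4, 3.7]
opening: 0.516
grasp_force: 62.0
```

Contact at 3.7 N, so I'll release and retreat.

>>> {"api": "servo_tool", "payload": {"series": "-0.3 0 0 0 0 0 0;-0.6 0 0 0 0 0 0;-1 0 0 0 0 0 0;-1 0 0 0 0 0 0;-1 0 0 0 0 0 0;-1 0 0 0 0 0 0;-1 0 0 -0.03 0 0 0;-1 0 0 -0.06 0 0 0;-1 0 0 -0.1 0 0 0;-1 0 0 -0.14 0 0 0;-1 0 0 -0.16 0 0 0;-1 0 0 -0.16 0 0 0"}}

```text
time_s: 17.97
eef_pos: [0.4934, 0.1875, 0.2574]
eef_rot: [0.003, 0.786, 0.618, 0.005]
wrist_force: [0.6, 0.1, 0.0]
opening: 1.001
grasp_force: 0.0
```

```bash
python3 - <<'E'
from h import *
go(.463,-.27,.2,0)
E
```

```text
go [-0.4521  0.0774  0.0564] [  0.59  -0.16 -13.59]
```

>>> {"api": "servo_tool", "payload": {"series": "-1 -0.452 0.08 0 0 0 -13.6;-1 -0.452 0.08 0 0 0 -13.6;-1 -0.452 0.08 0 0 0 -13.6;-1 -0.452 0.08 0 0 0 -13.6;-1 -0.452 0.08 0 0 0 -13.6;-1 -0.452 0.08 0 0 0 -13.6;-1 -0.452 0.08 0 0 0 -13.6;-1 -0.452 0.08 0 0 0 -13.6;-1 -0.452 0.08 0 0 0 -13.6;-1 -0.452 0.08 0.03 0 0 -13.6;-1 -0.452 0.08 0.053 0 0 -13.6;-1 -0.452 0.08 0.053 0 0 -13.6"}}

```text
time_s: 18.97
eef_pos: [0.4605, -0.2741, 0.1958]
eef_rot: [-0.0, 0.708, 0.706, -0.0]
wrist_force: [0.3, 1.2, -1.1]
opening: 1.002
grasp_force: 0.0
```

```bash
python3 - <<'E'
from h import *
c=cam("wrist"); save(c,"w8.png"); W=cloud(c); u=c["img"].astype(int)
m=(W[...,2]>.04)&(np.hypot(W[...,0]-.463,W[...,1]+.27)<.04)&(W[...,2]<.12); P=W[m]
for a in(.05,.06,.07,.08,.09,.1): 
  Q=P[abs(P[:,2]-a)<.004]; print(a,len(Q),Q.min(0)[:2].round(4) if len(Q) else '',Q.max(0)[:2].round(4) if len(Q) else '')
go(.463,-.27,.066,0)
E
```

```text
0.05 53 [ 0.4458 -0.2749] [ 0.4775 -0.2617]
0.06 59 [ 0.4454 -0.2758] [ 0.4778 -0.2618]
0.07 373 [ 0.4456 -0.2936] [ 0.4784 -0.262 ]
0.08 185 [ 0.4497 -0.2858] [ 0.4735 -0.2674]
0.09 212 [ 0.4535 -0.2856] [ 0.4703 -0.2697]
0.1 42 [ 0.4578 -0.2799] [ 0.4658 -0.2739]
go [0.005  0.0046 0.1267] [-0.28 -0.12 -0.24]
```

View pics/w8.png

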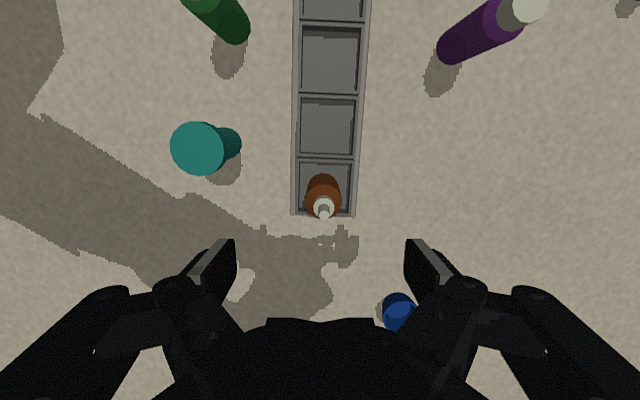

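The dropper's centre is at (0.462,-0.2775), pixel (323,195). The blue cap at (398,310) is clear. I'll descend to TCP z 0.068 so the body clears the dropper's tip.

>>> {"api": "servo_tool", "payload": {"series": "-1 -0.004 0.001 0.04 0 0 0;-1 -0.004 0.001 0.08 0 0 0;-1 -0.004 0.001 0.11 0 0 0;-1 -0.004 0.001 0.127 0 0 0;-1 -0.004 0.001 0.127 0 0 0;-1 -0.004 0.001 0.127 0 0 0"}}

```text
time_s: 19.52
eef_pos: [0.462, -0.2741, 0.0699]
eef_rot: [-0.002, 0.707, 0.707, -0.0]
wrist_force: [0.6, -0.6, -0.0]
opening: 1.003
grasp_force: 0.0
```

>>> {"api": "servo_tool", "payload": {"series": "-1 -0.003 0 0.001 0 0 0;-1 -0.003 0 0.001 0 0 0;1 -0.003 0 0.001 0 0 0;1 -0.003 0 0.001 0 0 0;1 -0.003 0 0.001 0 0 0;1 -0.003 0 0.001 0 0 0;1 -0.003 0 0.001 0 0 0;1 -0.003 0 0.001 0 0 0;1 -0.003 0 0.001 0 0 0;1 -0.003 0 0.001 0 0 0;1 -0.003 0 0.001 0 0 0"}}

```text
time_s: 20.43
eef_pos: [0.4633, -0.2784, 0.0709]
eef_rot: [0.001, 0.707, 0.707, 0.0]
wrist_force: [-0.6, 1.5, 6.2]
opening: 0.373
grasp_force: 59.6
```

>>> {"api": "servo_tool", "payload": {"series": "1 0 0 -0.03 0 0 0;1 0 0 -0.06 0 0 0;1 0 0 -0.09 0 0 0;1 0 0 -0.12 0 0 0;1 0 0 -0.15 0 0 0;1 0 0 -0.16 0 0 0;1 0 0 -0.16 0 0 0;1 0 0 -0.16 0 0 0"}}

```text
time_s: 21.1
eef_pos: [0.4626, -0.2779, 0.2293]
eef_rot: [-0.0, 0.707, 0.707, -0.0]
wrist_force: [-0.2, 0.5, -1.5]
opening: 0.376
grasp_force: 60.0
```

```bash
python3 - <<'E'
from h import *
go(.5047,.2465,.23,-13.6)
E
```

```text
go [ 0.5244  0.0421 -0.0006] [-2.00e-02 -1.00e-02  1.36e+01]
```

>>> {"api": "servo_tool", "payload": {"series": "1 0.524 0.042 0 0 0 13.6;1 0.524 0.042 0 0 0 13.6;1 0.524 0.042 0 0 0 13.6;1 0.524 0.042 0 0 0 13.6;1 0.524 0.042 0 0 0 13.6;1 0.524 0.042 0 0 0 13.6;1 0.524 0.042 0 0 0 13.6;1 0.524 0.042 0 0 0 13.6;1 0.524 0.042 0 0 0 13.6;1 0.524 0.042 0 0 0 13.6;1 0.524 0.042 0 0 0 13.6;1 0.524 0.042 0 0 0 13.6"}}

```text
time_s: 22.1
eef_pos: [0.5009, 0.2204, 0.2269]
eef_rot: [-0.001, 0.786, 0.618, -0.002]
wrist_force: [0.8, -0.2, -0.6]
opening: 0.373
grasp_force: 60.0
```

```bash
python3 - <<'E'
from h import *
go(.5047,.2465,.079,-13.6)
E
```

```text
go [ 0.0266 -0.0018  0.1479] [-0.25  0.12  0.  ]
```

>>> {"api": "servo_tool", "payload": {"series": "1 0.022 0 0 0 0 0;1 0.022 0 0 0 0 0;1 0.022 0 0.03 0 0 0;1 0.022 0 0.065 0 0 0;1 0.022 0 0.1 0 0 0;1 0.022 0 0.13 0 0 0;1 0.022 0 0.145 0 0 0;1 0.022 0 0.15 0 0 0;1 0.022 0 0.15 0 0 0;1 0.022 0 0.15 0 0 0"}}

```text
time_s: 22.93
eef_pos: [0.5076, 0.2395, 0.0797]
eef_rot: [-0.0, 0.786, 0.618, -0.001]
wrist_force: [-0.6, -0.1, -0.9]
opening: 0.37
grasp_force: 60.0
```

```bash
python3 - <<'E'
from h import *
go(.5047,.2465,.0709,-13.6)
c=cam("wrist"); save(c,"w9.png")
E
```

```text
go [ 0.0061 -0.0045  0.0088] [-0.06  0.04 -0.02]
```

View pics/w9.png

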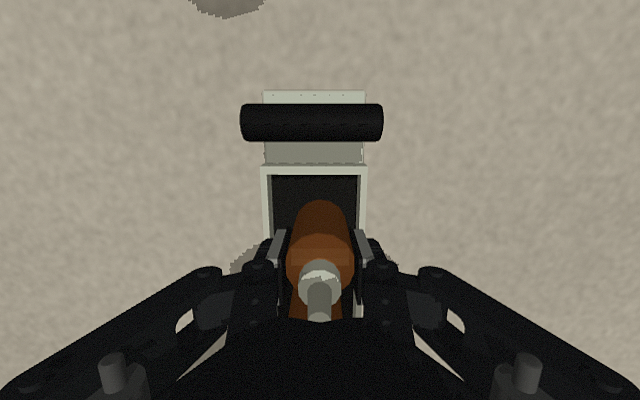

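The dropper is in the last compartment, about 6 mm short of centre. I'll correct that and lower.

>>> {"api": "servo_tool", "payload": {"series": "1 0.006 -0.004 0 0 0 0;1 0.006 -0.004 0.002 0 0 0;1 0.006 -0.004 0.005 0 0 0;1 0.006 -0.004 0.007 0 0 0;1 0.006 -0.004 0.009 0 0 0;1 0.006 -0.004 0.009 0 0 0;1 0.006 -0.004 0.009 0 0 0"}}

```text
time_s: 23.57
eef_pos: [0.5053, 0.2466, 0.071]
eef_rot: [-0.0, 0.786, 0.618, -0.0]
wrist_force: [0.3, 0.1, -0.7]
opening: 0.377
grasp_force: 60.0
```

>>> {"api": "servo_tool", "payload": {"series": "1 0 0 0.001 0 0 0;1 0 0 0.001 0 0 0;1 0 0 0.001 0 0 0"}}

```text
time_s: 23.82
eef_pos: [0.5055, 0.2467, 0.0709]
eef_rot: [0.0, 0.786, 0.618, -0.0]
wrist_force: [-2.0, -0.3, 5.8]
opening: 0.382
grasp_force: 60.7
```

>>> {"api": "servo_tool", "payload": {"series": "0 0 0 0 0 0 0;-0.4 0 0 0 0 0 0;-1 0 0 0 0 0 0;-1 0 0 0 0 0 0;-1 0 0 0 0 0 0;-1 0 0 0 0 0 0;-1 0 0 -0.03 0 0 0;-1 0 0 -0.06 0 0 0;-1 0 0 -0.1 0 0 0;-1 0 0 -0.14 0 0 0;-1 0 0 -0.18 0 0 0;-1 0 0 -0.2 0 0 0"}}

```text
time_s: 24.82
eef_pos: [0.5071, 0.2472, 0.276]
eef_rot: [0.002, 0.786, 0.618, 0.003]
wrist_force: [1.2, 0.9, 0.4]
opening: 0.998
grasp_force: 0.0
```

>>> {"api": "servo_tool", "payload": {"series": "-1 -0.04 -0.1 -0.05 0 0 0;-1 -0.04 -0.1 -0.05 0 0 0;-1 -0.04 -0.1 -0.05 0 0 0;-1 -0.04 -0.1 -0.05 0 0 0;-1 -0.04 -0.1 -0.05 0 0 0"}}

```text
time_s: 25.23
eef_pos: [0.3984, 0.2316, 0.3217]
eef_rot: [0.001, 0.786, 0.619, 0.002]
wrist_force: [0.2, 0.1, 0.3]
opening: 0.998
grasp_force: 0.0
```

```bash
python3 - <<'E'
from h import *
c=cam("scene"); save(c,"s9.png")
i=c["img"][90:250,210:450,::-1]; cv2.imwrite("pics/crop9.png",cv2.resize(i,None,fx=3.3,fy=3.3,interpolation=cv2.INTER_CUBIC))
W=cloud(c)
for p in ((.4605,.0648),(.4755,.126),(.4903,.187),(.5047,.246)):
  P=W[(np.hypot(W[...,0]-p[0],W[...,1]-p[1])<.028)&(W[...,2]>.04)&(W[...,2]<.15)]; print(P[:,2].max().round(3))
E
```

```text
0.127
0.077
0.095
0.11
```

View pics/crop9.png

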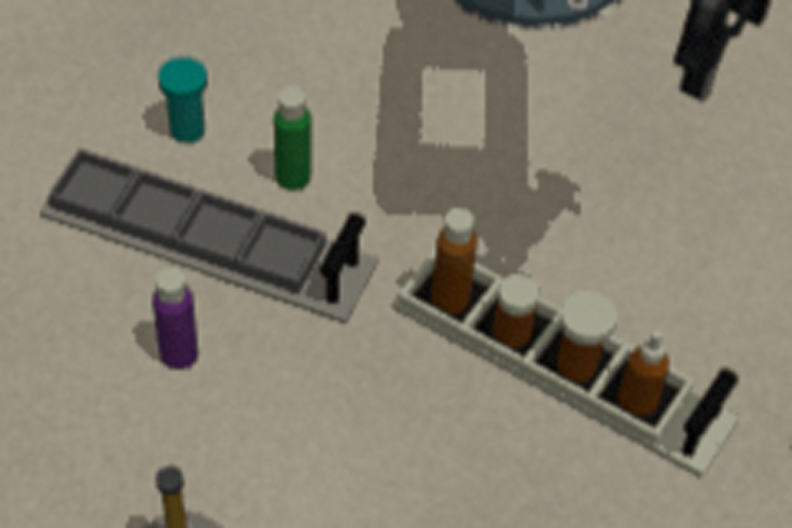

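All four bottles stand upright in their compartments: tall (455,265), squat (515,310), wide (583,340) and dropper (645,375), which is nearest the handle. The decoys haven't moved.

```bash
python3 -c "
from bench import ctrl; print(ctrl.hand_in())"
```

```text
the job is handed in; nothing more can be done
None
```

All four bottles stand upright and released in the white rack in reverse order, from the handle outward: dropper, wide, squat, tall; the job is handed in at about 25 s of robot time, but no verdict came back.

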